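# Slide a framed glass plate under the stage clips

## Robot

A 6-joint arm with a two-finger parallel gripper is mounted at the origin on a cart in front of the work surface, level with it; the furniture and walls round the work are solid. World frame = base frame: x ahead of the robot, y to its left, z up, the work surface at z = 0. Lengths are in mm, angles in rad, forces in N, time in s.
With the tool pointing down it reaches from about 400 to 925 mm from the base axis. Payload 12.5 kg.
Tool frame: the origin (TCP) lies on the mounting face of the last link; the fingertips stand 190 mm ahead of it and the grasp point (between the pads) lies 171 mm ahead of it; z points along the fingers, y is the line along which they close (so a half turn about z gives the same grasp; the last joint's range is limited). The gripper opens to 95 mm and grips with 3 to 60 N. Pads are 20 mm wide; open, the fingers measure 119 mm over their backs; the gripper's body (75 mm by 180 mm) begins 59 mm behind the grasp point.
Start: joints at [1.206, 0.491, 1.559, -0, 1.092, -0.106], TCP at [159.926, 604.192, 404.761] pointing down, gripper open.
Joint ranges: [-3.1, 3.1], [-0.84, 2.19], [0.05, 2.79], [-1.13, 4.28], [0.06, 2.93], [-2.69, 2.69]. Speed limits (rad/s): [2.22, 2.22, 2.79, 3.14, 3.14, 3.14].

## Interface

Orientations are given as [roll, pitch, yaw] about the fixed x, y, z axes, in that order (R = Rz(yaw) Ry(pitch) Rx(roll)).
In Python, from cell import env gives the robot as it stands.
- The arm moves only by the tool carry_out, never from a script. Its argument "series" is a list of rows, each a list of 5 numbers: the shift along the tool's x, y, z in m, then the turn about the tool's z in degrees, then the opening, from 0 (shut) to 1 (fully open). A call has 1 to 20 rows; each row is the pose to reach, as a shift and turn from the pose commanded when the call began, along the tool's axes at that moment; what a row does not reach only later rows make up. A row lasts 1/8 s, in which the tool goes at most 62.5 mm and 10.7 degrees, less where a joint would pass 70% of its speed; a pose out of reach is approached as far as the arm can. A call with a gripper value outside its range is refused whole. The fingers move at their own pace and stop on an object; the grip force is fixed at half the most. Time passes only in rows, so rows that repeat a pose let the fingers close. It gives the time, the measured TCP pose, the force, the opening and the grip force at its end, in the units of the state.
- env.state(): the state, without advancing time (a new reading comes with each control period).
- env.read_camera(name): name is "side" or "top"; returns (picture, depth): 400x640x3 uint8, red, green, blue; 400x640 float32, mm along the optical axis (not along the pixel's ray), 0 where there is no reading.
- env.get_calibration(name): a dict with "intrinsics" (3x3 intrinsics, pixels), "cam_to_world" (4x4, takes a point from camera to world coordinates). Camera axes: x right, y up, looking along -z (the intrinsics and any distortion apply to the point x, -y, -z); pixel columns grow to the right and rows downward; lengths in mm; the calibration is good to about 2 mm. A picture is of the moment at which its call begins. get_calibration takes no time and is no camera call.
- env.job_done(): hands the job in; it is judged then, once.
The state is a dict: "t": time; "joints": joint angles; "qvel": joint speeds; "tau": joint torques, N m; "eef_pos": TCP position; "tcp_rot": TCP orientation; "ft_force": force on the tool from outside, world axes, zero at the start; "moment": the same for the moment, N m; "opening": opening from 0.0 (shut) to 1.0 (fully open); "grip_force": force on a finger pad.
Only numpy, scipy, OpenCV 4.12 (cv2) and the standard library are available. Lean on these libraries where they do the work, as an engineer would, in place of code of your own. Each camera call takes 0.05 s, during which the arm holds its last target. There are 200 camera calls.

## Task

Pick up the framed glass plate by its upright fin, lay it on the deck of the small viewing stage in front of the side rails, ridge end towards the clips, and slide it in along the deck until both sprung clips have ridden up over the plate's front ridge and snapped down behind it onto the glass; then let go. It is glass: push it gently, by feel, never loading it against the clips, the deck or the end stop with more than about 25 N in all, and leave the other things on the table alone.

Things in the scene. Friction and masses are not known exactly. Their poses are not given: they have to be found in the camera images.
- plate_fin (a point): Middle of the upright black fin of the loose clear glass plate (90 x 50 x 4 mm, 90 g): the grip point, 30 mm above the plate's underside, 31 mm behind its middle. Fin 24 mm along x, 10 mm thick along y (grasp across y), top 43 mm above the underside, standing on an aluminium strip (8 mm high, 28 mm long, full width). x points from fin to ridge, y across, z up.
- plate_ridge (a point): Middle of the plate's rounded aluminium ridge, across its front end: 9 mm wide, its top 9 mm and this point 4.5 mm above the plate's underside; 71.5 mm ahead (+x) of the fin point, front face flush with the plate's front edge. Axes as the fin's.
- stage: Viewing stage, fixed on the table: grey base 235 x 96 mm, aluminium deck on it. Origin on the table under it; x is the way the plate is slid in, y left, z up. Deck: level, top 26 mm above the table, 72 mm wide, x = -115 to +100 mm. Two rails 6 mm high on the deck, x = -32 to +45 mm, 54 mm apart (2 mm clear of the plate each side), flare open back to x = -53, to about 67 mm.
- clip_zone (a point): Fixed point of the stage on the deck's top, 10 mm ahead of its origin; axes as the stage. On the deck's far part a black block carries two steel leaf clips (y = +16 and -16 mm; upturned lip towards -x, rounded nose) and between them a tongue, the rigid end stop. The block is clamped at an unmeasured place, new each time: the noses are 0 to 24 mm ahead (+x) of this point.
- clip_left (a joint): Angle (rad) of the clip at +y: 0 = down, nothing under it; 0.15 = up on the ridge; 0.03 = snapped down on the glass behind it. Sprung down, 1 to 2 N at the nose, 45 mm from its hinge. The ridge's middle meets the lip 13 mm before the nose, must go 7 mm past the nose for the clip to snap down, and is halted by the end stop 8.5 mm past it: home lies within that 1.5 mm.
- clip_right (a joint): The same for the clip at -y. Lifting both clips takes 4 to 12 N of push in all; the push falls away as they snap down, and rises steeply at the end stop. The clips then hold the plate.
- petri_centre (a point): Centre of a clear petri dish with lid, 62 mm across and 13 mm high, a bystander on the table to the left. Behind it, from x = 0.6 m on and left of y = 0.28 m (base frame), stand the tall analyser and autosampler: keep the arm clear of them.
- timer_centre (a point): Centre of a beige bench timer lying on its back, 66 x 60 x 20 mm, a bystander on the table beyond the plate.
- vial_centre (a point): Centre (half-way up) of a small glass vial with a white cap, 27 mm across and 60 mm high, a bystander on the table to the left.
Mind the look-alikes: they are no part of the job. Leave any green or yellow look-alike of the part that bears plate_fin alone.

How it is judged:
By the outcome, as a careful person would: the job done as asked, in the order asked, and still so for the second after the job is handed in, with the robot touching nothing.
It also fails if it takes over 61 s, if anything falls off the work surface, if the arm or the gripper's body presses on something with over 40 N, if the wrist force passes 120 N, or if a joint passes its speed limit or range.

## Working session

There is one attempt and no reset: what is moved stays moved. The work goes in short steps, Python scripts to look and compute and a tool call to move; the robot and the scene stay as the last step left them, time stands still between calls to the robot, and variables do not carry over. Pictures are saved under pics/ and viewed, at most 10 in all, crops included, and the job is handed in when it is done.

Besides the shell and the picture viewer there is one more tool, called as name(argument=value, ...) on one line, values as JSON. carry_out: Moves the arm, as the interface text tells. Its arguments: {"type":"object","properties":{"series":{"type":"array","items":{"type":"array","items":{"type":"number"}}}},"required":["series"]}

```bash
mkdir -p pics
cat > h.py <<'E'
import numpy as np, cv2
from cell import env
def proj_ray(c,u,v):
    K=np.array(c["intrinsics"]);T=np.array(c["cam_to_world"])
    d=np.linalg.inv(K)@[u,v,1.]; d=np.array([d[0],-d[1],-d[2]])
    return T[:3,3],T[:3,:3]@d
def on_plane(c,u,v,z):
    o,d=proj_ray(c,u,v); return o+d*(z-o[2])/d[2]
def at_depth(c,u,v,dep):
    o,d=proj_ray(c,u,v); return o+d*dep
def cloud(c,D):
    K=np.array(c["intrinsics"]);T=np.array(c["cam_to_world"])
    v,u=np.mgrid[:D.shape[0],:D.shape[1]]
    p=np.linalg.inv(K)@np.stack([u.ravel(),v.ravel(),np.ones(u.size)])
    p=p*D.ravel(); p[1:]*=-1
    return (T[:3,:3]@p+T[:3,3:]).T.reshape(*D.shape,3)
E
python3 - <<'E'
from h import *
for n in("top","side"):
    im,D=env.read_camera(n); np.save(n+"_0.npy",D)
    cv2.imwrite(f"pics/{n}0.png",im[:,:,::-1])
    c=env.get_calibration(n); print(n,c)
print(env.state())
E
```

```text
top {'intrinsics': array([[456.38874316,   0.        , 322.67321333],
       [  0.        , 456.38874316, 199.48379208],
       [  0.        ,   0.        ,   1.        ]]), 'cam_to_world': array([[ 3.51886360e-03,  9.93764554e-01, -1.11443385e-01,
         4.28342383e+02],
       [-9.99991809e-01,  3.27407111e-03, -2.37949488e-03,
         1.09092466e+02],
       [-1.99978410e-03,  1.11450845e-01,  9.93767936e-01,
         1.11164056e+03],
       [ 0.00000000e+00,  0.00000000e+00,  0.00000000e+00,
         1.00000000e+00]])}
side {'intrinsics': array([[368.56876952,   0.        , 322.94577618],
       [  0.        , 368.56876952, 198.35110609],
       [  0.        ,   0.        ,   1.        ]]), 'cam_to_world': array([[-9.63480466e-01,  1.02448918e-01, -2.47405763e-01,
         3.26358344e+02],
       [-2.67685723e-01, -3.92823631e-01,  8.79791992e-01,
         8.77727883e+02],
       [-7.05309321e-03,  9.13889388e-01,  4.05902008e-01,
         3.98688752e+02],
       [ 0.00000000e+00,  0.00000000e+00,  0.00000000e+00,
         1.00000000e+00]])}
{'t': 0.1, 'joints': array([ 1.20635316e+00,  4.91532414e-01,  1.55936585e+00, -2.09594522e-06,
        1.09172769e+00, -1.05608183e-01]), 'qvel': array([ 0.00157527, -0.00166283, -0.0030183 , -0.00026633, -0.0019893 ,
        0.00049442]), 'tau': array([ 3.13591074e-03, -6.13620687e+01, -2.58605719e+01,  6.94048544e-02,
        4.70312568e-02, -5.62947048e-05]), 'eef_pos': array([159.94927878, 604.1707802 , 404.20730793]), 'tcp_rot': array([-3.14056492e+00, -1.07073244e-04,  2.88275858e+00]), 'ft_force': array([ 0.31101662,  0.72111957, -0.87961113]), 'moment': array([-0.02214946, -0.02815805, -0.01740428]), 'grip_force': 0.0, 'opening': 1.000415966631644}
```

View pics/top0.png

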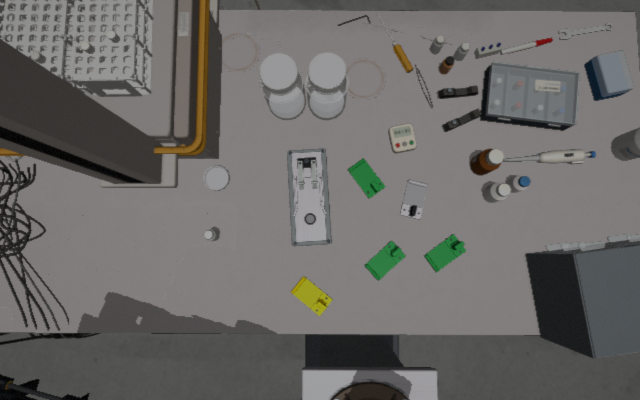

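View pics/side0.png

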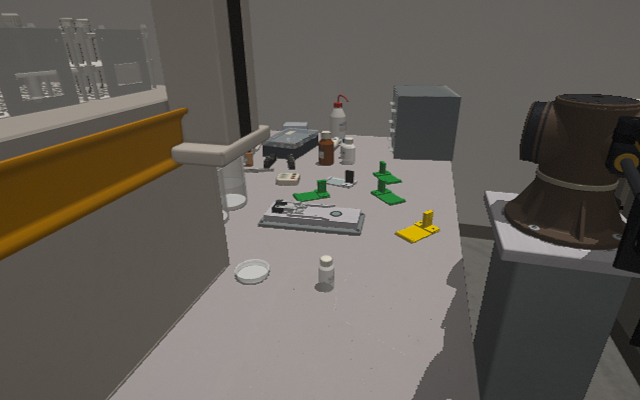

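Top view: the clear plate with the black fin is at about (413,200), with its fin at (413,211) and ridge end up at (417,184). The stage is at (310,197), with its clip block at (307,165). The green and yellow plates are decoys. I'll zoom in on the plate and stage.

Run:
```python
from h import *
im=cv2.imread("pics/top0.png"); 
a=cv2.resize(im[140:255,280:440],(800,575),interpolation=cv2.INTER_CUBIC)
cv2.imwrite("pics/crop0.png",a)
```

```text
(no output)
```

View pics/crop0.png

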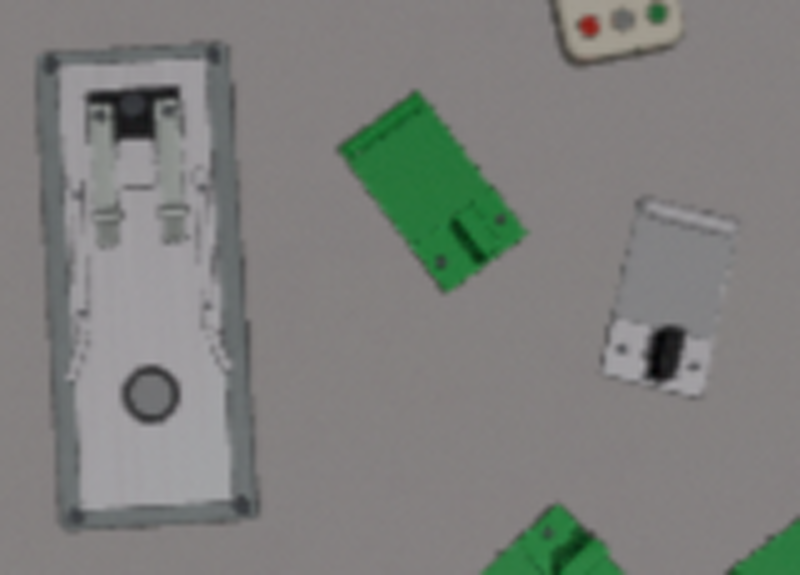

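Crop: stage base corners are at about (38,52), (228,42), (258,515) and (62,528). Clip lips are at (107,240) and (174,238), with nose bars at v≈212. The plate's strip and fin are at (665,353) and its ridge runs from (643,203) to (737,227).

Run:
```python
from h import *
im=cv2.imread("pics/top0.png"); c=env.get_calibration("top"); D=np.load("top_0.npy"); P=cloud(c,D)
px=lambda u,v:(280+(u+.5)/5-.5,140+(v+.5)/5-.5)
# table height
print("table z",np.median(P[215:240,340:360,2]), "deck z",np.median(P[225:235,302:318,2]))
# stage: points above the table
m=np.zeros(D.shape,np.uint8); m[142:252,284:336]=(P[142:252,284:336,2]>9)
Q=P[m>0]; r=cv2.minAreaRect(Q[:,:2].astype(np.float32)); print("stage rect(cloud)",r)
for z in (18,22,26): print(z,cv2.minAreaRect(np.array([on_plane(c,*px(*p),z)[:2] for p in[(38,52),(228,42),(258,515),(62,528)]],np.float32)), )
# fin: dark pixels
hsv=cv2.cvtColor(im,cv2.COLOR_BGR2HSV)
m=np.zeros(D.shape,np.uint8); m[200:220,402:424]=hsv[200:220,402:424,2]<60
ys,xs=np.nonzero(m); print("fin px",xs.mean(),ys.mean(),len(xs)); f=P[m>0]; print("fin cloud z",np.round(np.sort(f[:,2])[::8],1))
t=f[f[:,2]>36]; print("fin top",t.mean(0), len(t))
for n,z,pts in(("ridge",9,[(643,203),(737,227)]),("strip back",8,[(601,372),(703,397)]),("fin",43,[(668,330),(662,375)])): print(n,[on_plane(c,*px(*p),z).round(1) for p in pts])
for n,z,pts in(("lips",35,[(107,240),(174,238)]),("noses",31,[(107,214),(174,210)]),("block back",45,[(87,92),(180,90)]),("rail ends",32,[(72,375),(228,365)]),("deckends",26,[(80,510),(232,500),(58,65),(208,58)])): print(n,[on_plane(c,*px(*p),z).round(1) for p in pts])
# side view fin
s=cv2.imread("pics/side0.png"); c2=env.get_calibration("side"); D2=np.load("side_0.npy");P2=cloud(c2,D2)
m=(s.max(2)<60); m[:165]=0;m[190:]=0;m[:,:335]=0;m[:,365:]=0
ys,xs=np.nonzero(m); print("side fin px",xs.min(),xs.max(),ys.min(),ys.max(),len(xs)); print(np.median(P2[m],0))
```

```text
table z -0.5225028464304842 deck z 25.363955681139714
stage rect(cloud) ((551.2266235351562, 145.8712158203125), (250.07489013671875, 95.2123031616211), 3.7717020511627197)
18 ((559.5358276367188, 144.8499298095703), (231.67022705078125, 93.69627380371094), 3.530601978302002)
22 ((559.0560302734375, 144.71913146972656), (230.82293701171875, 93.35357666015625), 3.5306003093719482)
26 ((558.576171875, 144.58834838867188), (229.97557067871094, 93.01087951660156), 3.5305991172790527)
fin px 412.44444444444446 210.25925925925927 54
fin cloud z [10.  27.9 37.1 39.4 41.6 42.9 43.7]
fin top [ 523.78530331 -101.41251242   41.50270685] 38
ridge [array([600.1, -96.9,   9. ]), array([ 588.4, -142.6,    9. ])]
strip back [array([517.3, -75.3,   8. ]), array([ 505.3, -124.5,    8. ])]
fin [array([ 534.4, -101.3,   43. ]), array([513.2, -98.1,  43. ])]
lips [array([577.4, 163.4,  35. ]), array([578.4, 131.5,  35. ])]
noses [array([590.5, 163.7,  31. ]), array([592.5, 131.6,  31. ])]
block back [array([647., 173.,  45.]), array([648.1, 128.8,  45. ])]
rail ends [array([513.1, 179.6,  32. ]), array([518.1, 105.6,  32. ])]
deckends [array([449.5, 175.5,  26. ]), array([454.4, 103.5,  26. ]), array([664.1, 188.3,  26. ]), array([667.8, 115.7,  26. ])]
side fin px 346 352 170 182 81
[522.15991183 -96.61982749  28.02531271]
```

carry_out(series=[[-0.04,-0.03,0,0,1],[-0.08,-0.06,0,0,1],[-0.12,-0.095,0,0,1],[-0.16,-0.13,0,0,1],[-0.2,-0.165,0,0,1],[-0.24,-0.2,0,0,1],[-0.275,-0.23,0.02,0,1],[-0.31,-0.265,0.04,-1,1],[-0.345,-0.305,0.06,-1,1],[-0.38,-0.345,0.08,-1,1],[-0.415,-0.39,0.1,-1,1],[-0.45,-0.435,0.115,-1,1],[-0.48,-0.48,0.115,-1,1],[-0.505,-0.525,0.115,-1,1],[-0.525,-0.565,0.115,-1,1],[-0.533,-0.589,0.115,-1,1],[-0.533,-0.589,0.115,-1,1],[-0.533,-0.589,0.115,-1,1],[-0.533,-0.589,0.115,-1,1]])

```text
t: 2.48
eef_pos: [524.4, -100.6, 289.7]
tcp_rot: [3.141, -0.0, 2.901]
ft_force: [0.0, 0.5, -0.6]
opening: 1.004
grip_force: 0.0
```

Run:
```python
from h import *
im,D=env.read_camera("side"); c=env.get_calibration("side")
np.save("s1.npy",D)
cv2.imwrite("pics/s1.png",cv2.resize(im[80:220,280:440,::-1],(640,560),interpolation=cv2.INTER_CUBIC))
s=env.state(); print(s)
```

```text
{'t': 2.525, 'joints': array([-3.13341456e-01,  5.15149491e-01,  1.89987577e+00,  2.02716579e-04,
        7.26755372e-01, -1.64421717e+00]), 'qvel': array([-4.29272239e-03, -7.44371424e-05, -2.36971016e-03, -1.35983363e-03,
        3.23249823e-04, -2.39200763e-03]), 'tau': array([-2.26661917e-01, -5.48951519e+01, -1.79733610e+01, -2.98112724e-02,
        8.01263563e-02,  8.70759774e-03]), 'eef_pos': array([ 524.41061438, -100.63276496,  289.74119897]), 'tcp_rot': array([ 3.14144456e+00, -1.77604521e-04,  2.90152054e+00]), 'ft_force': array([-0.11689937,  0.44528399,  0.62065947]), 'moment': array([-0.01321851, -0.00408329, -0.04686173]), 'grip_force': 0.0, 'opening': 1.0007860691591084}
```

View pics/s1.png

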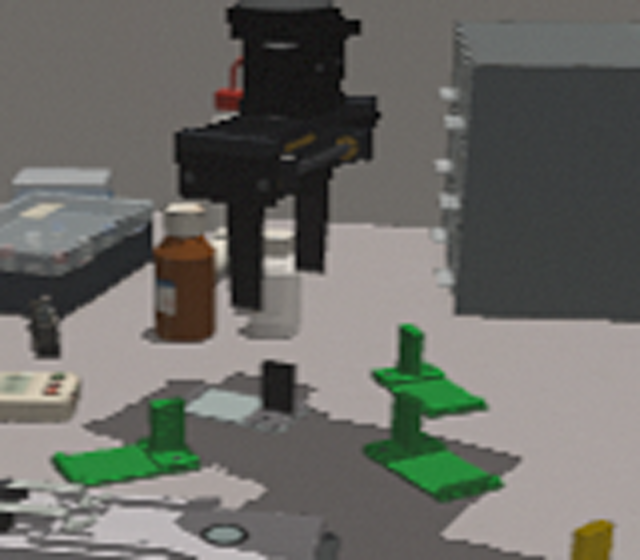

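The fin (crop 279,388) sits below the open fingers, about midway between them. Descend and grip.

carry_out(series=[[0,0,0.03,0,1],[0,0,0.06,0,1],[0,0,0.08,0,1],[0,0,0.088,0,1],[0,0,0.088,0,0.7],[0,0,0.088,0,0.4],[0,0,0.088,0,0.2],[0,0,0.088,0,0],[0,0,0.088,0,0],[0,0,0.088,0,0],[0,0,0.088,0,0],[0,0,0.088,0,0],[0,0,0.088,0,0],[0,0,0.088,0,0]])

```text
t: 4.28
eef_pos: [524.4, -101.6, 201.7]
tcp_rot: [3.142, -0.0, 2.9]
ft_force: [-0.5, -0.0, -0.2]
opening: 0.104
grip_force: 30.0
```

carry_out(series=[[0,0,-0.02,0,0],[0,0,-0.05,0,0],[0,0,-0.08,0,0],[0.015,0.02,-0.08,-2,0],[0.03,0.045,-0.08,-5,0],[0.05,0.075,-0.08,-8,0],[0.07,0.105,-0.08,-11,0],[0.09,0.135,-0.08,-14,0],[0.11,0.165,-0.08,-16,0],[0.128,0.19,-0.08,-17.4,0],[0.138,0.205,-0.075,-17.4,0],[0.142,0.2115,-0.065,-17.4,0],[0.142,0.2115,-0.055,-17.4,0],[0.142,0.2115,-0.046,-17.4,0],[0.142,0.2115,-0.046,-17.4,0],[0.142,0.2115,-0.046,-17.4,0]])

```text
t: 6.28
eef_pos: [437.3, 137.4, 247.7]
tcp_rot: [3.142, 0.0, -3.08]
ft_force: [0.7, 0.3, -0.8]
opening: 0.106
grip_force: 30.0
```

Run:
```python
from h import *
s=env.state(); print(s["eef_pos"],s["tcp_rot"],s["ft_force"],s["moment"],s["opening"])
im,D=env.read_camera("top"); cv2.imwrite("pics/t2.png",im[:,:,::-1])
im2,D2=env.read_camera("side"); cv2.imwrite("pics/s2.png",im2[:,:,::-1])
np.save("t2.npy",D);np.save("s2.npy",D2)
a=cv2.resize(im[145:260,270:350,::-1],(400,575),interpolation=cv2.INTER_CUBIC)
b=cv2.resize(im2[140:240,240:400,::-1],(400,250),interpolation=cv2.INTER_CUBIC)
b=np.vstack([b,np.zeros((325,400,3),np.uint8)])
cv2.imwrite("pics/c2.png",np.hstack([a,b]))
```

```text
[437.32364585 137.37771534 247.74180688] [ 3.14151892e+00  6.50175384e-05 -3.07990597e+00] [ 0.6591313   0.31761111 -0.80972281] [0.01611082 0.09020247 0.01950395] 0.10555143006311742
```

View pics/c2.png

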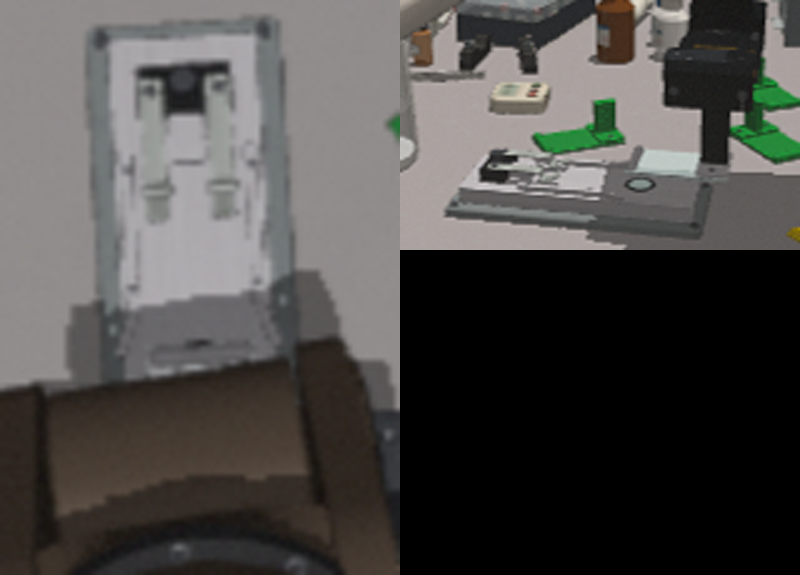

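Top crop: the ridge spans roughly (150,358)–(252,347) ahead of the gripper, and the clip noses are at (157,188) and (222,186). Next I'll compute the alignment.

Run:
```python
from h import *
c=env.get_calibration("top"); px=lambda u,v:(270+(u+.5)/5-.5,145+(v+.5)/5-.5)
for n,z,pts in(("ridge",55.7,[(150,358),(252,347)]),("noses",31,[(157,188),(222,186)]),("lips",35,[(158,216),(223,214)]),("base front",20,[(88,25),(280,17)])):
    q=np.array([on_plane(c,*px(*p),z) for p in pts]); print(n,q.round(1).tolist(),q.mean(0).round(1))
# bright ridge pixels subpixel
im=cv2.imread("pics/t2.png"); g=im[208:222,296:326].max(2); print(g)
```

```text
ridge [[507.6, 165.0, 55.7], [512.8, 117.7, 55.7]] [510.2 141.3  55.7]
noses [[591.0, 163.7, 31.0], [592.0, 132.6, 31.0]] [591.5 148.1  31. ]
lips [[576.9, 162.9, 35.0], [578.0, 131.9, 35.0]] [577.4 147.4  35. ]
base front [[672.8, 198.6, 20.0], [677.1, 105.0, 20.0]] [674.9 151.8  20. ]
[[102  93 101 106 106 107 105 106 108 106 106 107 107 106 107 107 106 108
  106 107 106 108 108 106 106 106 104 105  75  69]
 [108  96 102 106 105 105 105 105 106 106 106 107 108 106 107 107 107 106
  106 106 107 108 107 106 107 107  98 101  87  74]
 [101 102 105 106 106 106 103 104 106 106 106 106 108 109 109 107 108 108
  108 107 107 107 107 107 107 108  92 100 104  82]
 [ 93 100 104 105 106 106 106 106 108 107 107 108 105 107 108 108 105 108
  108 106 108 107 106 108 106 108 105  98 102  87]
 [ 96 103 104 106 105 105 106 107 105 106 105 103 103 102 102 104 103 107
  107 104 106 106 106 104 106 109 105  90 101 103]
 [103 104 105 107 106 104 102 104 104 103 101  79  69  56  49  61  85 102
  105  93  93  95  95  89 108 111 110 105 100 100]
 [102 103 107 113 104  90  87  89  91  90  87  74  70  69  82 
[... 238 characters left out ...]
 99  99 100 100 100  98
   97  96  96  95  93  95 114 108 104  89  74  58]
 [106 106 107 116 100  97  97  99  98  96  96 101 101 100  96  92 100  99
   89  88 101  85  61  51  64  53  48  45  41  37]
 [106 107 106 118 124 117 114 123 114 104 118 138 144 143 122  97  89  88
   65  47  47  41  37  35  39  38  37  39  39  42]
 [106 105 105 117 138 142 141 139 113  84  89  82  69  64  57  48  46  49
   39  39  39  41  40  42  40  43  42  44  45  45]
 [103  97  88  71  89  82  67  63  53  45  47  41  37  39  37  39  42  41
   42  43  44  43  45  46  46  49  48  47  49  46]
 [ 50  48  44  42  43  41  39  38  37  42  41  42  41  43  43  44  47  47
   47  46  48  49  48  49  52  51  51  53  52  53]]
```

carry_out(series=[[0,0.0007,0.005,0,0],[0,0.0007,0.01,0,0],[0,0.0007,0.015,0,0],[0,0.0007,0.018,0,0],[0,0.0007,0.019,0,0],[0,0.0007,0.0195,0,0],[0,0.0007,0.0198,0,0],[0,0.0007,0.0198,0,0]])

```text
t: 7.38
eef_pos: [437.1, 138.4, 228.0]
tcp_rot: [3.141, 0.0, -3.079]
ft_force: [0.7, 0.3, -1.2]
opening: 0.103
grip_force: 30.0
```

carry_out(series=[[0,0,0.0003,0,0],[0,0,0.0003,0,0],[0,0,0.0006,0,0],[0,0,0.0006,0,0]])

```text
t: 7.88
eef_pos: [437.0, 138.4, 227.6]
tcp_rot: [3.141, 0.0, -3.079]
ft_force: [-1.3, -0.6, 5.2]
opening: 0.099
grip_force: 30.0
```

carry_out(series=[[0,0,-0.0002,0,0],[-0.003,0,-0.0002,0,0],[-0.006,0,-0.0002,0,0],[-0.009,0,-0.0002,0,0],[-0.012,0,-0.0002,0,0],[-0.015,0,-0.0002,0,0],[-0.018,0,-0.0002,0,0],[-0.02,0,-0.0002,0,0],[-0.02,0,-0.0002,0,0]])

```text
t: 9.0
eef_pos: [456.6, 139.7, 227.7]
tcp_rot: [-3.142, -0.001, -3.079]
ft_force: [-3.9, -1.1, 7.4]
opening: 0.104
grip_force: 30.0
```

carry_out(series=[[0,0,-0.0003,0,0],[-0.004,0,-0.0003,0,0],[-0.008,0,-0.0003,0,0],[-0.012,0,-0.0003,0,0],[-0.016,0,-0.0003,0,0],[-0.02,0,-0.0003,0,0],[-0.02,0,-0.0003,0,0]])

```text
t: 9.88
eef_pos: [477.2, 140.9, 227.8]
tcp_rot: [3.141, 0.0, -3.079]
ft_force: [-0.9, 1.1, -1.3]
opening: 0.105
grip_force: 30.0
```

carry_out(series=[[-0.003,0,0.0001,0,0],[-0.006,0,0.0001,0,0],[-0.009,0,0.0001,0,0],[-0.012,0,0.0001,0,0],[-0.015,0,0.0001,0,0],[-0.018,0,0.0001,0,0],[-0.02,0,0.0001,0,0],[-0.02,0,0.0001,0,0]])

```text
t: 10.88
eef_pos: [497.0, 142.2, 227.7]
tcp_rot: [3.142, 0.0, -3.079]
ft_force: [-0.2, 0.2, -1.0]
opening: 0.102
grip_force: 30.0
```

Run:
```python
from h import *
s=env.state(); print(s["eef_pos"],s["tcp_rot"],s["ft_force"],s["moment"])
im,D=env.read_camera("top"); cv2.imwrite("pics/t3.png",im[:,:,::-1])
im2,D2=env.read_camera("side")
a=cv2.resize(im[145:230,270:350,::-1],(540,574),interpolation=cv2.INTER_CUBIC)
cv2.imwrite("pics/c3.png",a)
```

```text
[497.04767041 142.15309975 227.69551975] [ 3.14151923e+00  3.44931669e-05 -3.07928984e+00] [-0.20805614  0.23941587 -1.02618845] [0.04072874 0.00236228 0.02590673]
```

View pics/c3.png

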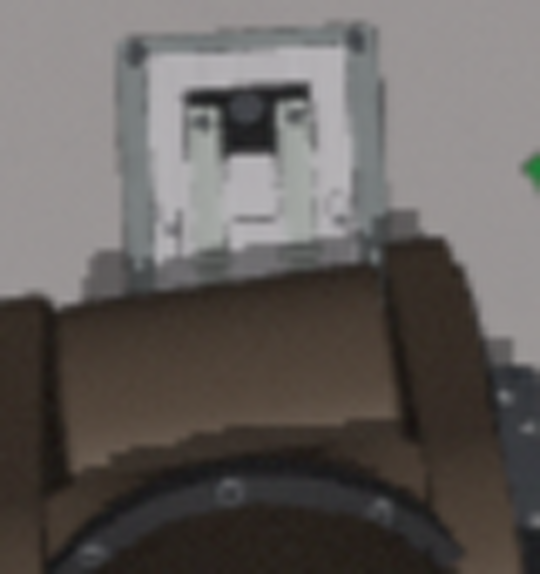

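The arm now hides the ridge, so I'll continue by feel.

carry_out(series=[[-0.002,0,0,0,0],[-0.004,0,0,0,0],[-0.006,0,0,0,0],[-0.008,0,0,0,0],[-0.008,0,0,0,0]])

```text
t: 11.6
eef_pos: [505.1, 142.7, 227.7]
tcp_rot: [3.142, 0.0, -3.079]
ft_force: [0.5, 0.3, -1.2]
opening: 0.103
grip_force: 30.0
```

carry_out(series=[[-0.002,0,0,0,0],[-0.004,0,0,0,0],[-0.004,0,0,0,0]])

```text
t: 11.98
eef_pos: [508.0, 142.9, 227.8]
tcp_rot: [-3.141, -0.003, -3.079]
ft_force: [-7.4, -0.6, 5.5]
opening: 0.1
grip_force: 30.0
```

carry_out(series=[[-0.0015,0,0,0,0],[-0.003,0,0,0,0],[-0.003,0,0,0,0]])

```text
t: 12.35
eef_pos: [510.7, 143.1, 227.8]
tcp_rot: [-3.141, -0.004, -3.079]
ft_force: [-9.5, -1.1, 8.0]
opening: 0.102
grip_force: 30.0
```

carry_out(series=[[-0.0015,0,-0.0002,0,0],[-0.003,0,-0.0002,0,0],[-0.003,0,-0.0002,0,0]])

```text
t: 12.72
eef_pos: [513.6, 143.2, 227.9]
tcp_rot: [-3.141, -0.005, -3.079]
ft_force: [-10.4, -1.6, 6.1]
opening: 0.105
grip_force: 30.0
```

carry_out(series=[[-0.0015,0,0,0,0],[-0.003,0,0,0,0],[-0.003,0,0,0,0]])

```text
t: 13.1
eef_pos: [516.5, 143.4, 227.9]
tcp_rot: [-3.141, -0.005, -3.079]
ft_force: [-11.1, -1.3, 7.6]
opening: 0.103
grip_force: 30.0
```

carry_out(series=[[-0.0015,0,0,0,0],[-0.003,0,0,0,0],[-0.003,0,0,0,0]])

```text
t: 13.48
eef_pos: [520.5, 143.7, 227.8]
tcp_rot: [-3.142, -0.002, -3.079]
ft_force: [-2.7, 0.7, -0.1]
opening: 0.102
grip_force: 30.0
```

carry_out(series=[[-0.001,0,0,0,0],[-0.002,0,0,0,0],[-0.002,0,0,0,0]])

```text
t: 13.85
eef_pos: [523.4, 143.8, 227.9]
tcp_rot: [3.141, 0.002, -3.079]
ft_force: [3.0, -0.3, -3.8]
opening: 0.103
grip_force: 30.0
```

carry_out(series=[[-0.001,0,0,0,0],[-0.002,0,0,0,0],[-0.002,0,0,0,0]])

```text
t: 14.22
eef_pos: [525.2, 143.9, 228.0]
tcp_rot: [3.141, 0.001, -3.079]
ft_force: [4.5, 0.4, -3.8]
opening: 0.104
grip_force: 30.0
```

carry_out(series=[[-0.0005,0,0.0001,0,0],[-0.001,0,0.0001,0,0],[-0.001,0,0.0001,0,0]])

```text
t: 14.6
eef_pos: [525.6, 144.0, 227.8]
tcp_rot: [3.142, -0.001, -3.079]
ft_force: [-0.6, -0.3, -2.8]
opening: 0.1
grip_force: 30.0
```

carry_out(series=[[-0.0005,0,0.0001,0,0],[-0.0008,0,0.0001,0,0],[-0.0008,0,0.0001,0,0]])

```text
t: 14.98
eef_pos: [526.3, 144.0, 227.7]
tcp_rot: [3.142, -0.001, -3.079]
ft_force: [-4.2, -0.2, 1.9]
opening: 0.103
grip_force: 30.0
```

carry_out(series=[[-0.0005,0,0,0,0],[-0.0008,0,0,0,0],[-0.0008,0,0,0,0]])

```text
t: 15.35
eef_pos: [527.2, 144.1, 227.7]
tcp_rot: [3.142, -0.001, -3.079]
ft_force: [-6.9, -1.0, 2.3]
opening: 0.101
grip_force: 30.0
```

Run:
```python
from h import *
im,D=env.read_camera("top"); im2,D2=env.read_camera("side")
cv2.imwrite("pics/t4.png",im[:,:,::-1]);cv2.imwrite("pics/s4.png",im2[:,:,::-1])
a=cv2.resize(im[145:200,280:340,::-1],(400,367),interpolation=cv2.INTER_CUBIC)
b=cv2.resize(im2[190:235,250:330,::-1],(400,225),interpolation=cv2.INTER_CUBIC)
b=np.vstack([b,np.zeros((142,400,3),np.uint8)])
cv2.imwrite("pics/c4.png",np.hstack([a,b]))
```

```text
(no output)
```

View pics/c4.png

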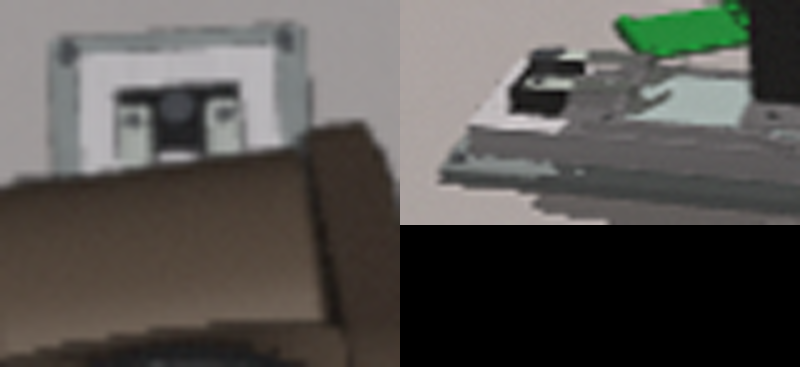

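Side crop: the ridge end is under the clips, and the glass is visible up to about (650,100). The pull-forward and then rising resistance suggest a snap followed by the stop. I'll push a bit more to confirm.

carry_out(series=[[-0.0004,0,0,0,0],[-0.0006,0,0,0,0],[-0.0006,0,0,0,0]])

```text
t: 15.82
eef_pos: [527.4, 144.1, 227.7]
tcp_rot: [-3.142, -0.002, -3.079]
ft_force: [-8.9, -0.3, 5.2]
opening: 0.105
grip_force: 30.0
```

carry_out(series=[[-0.0003,0,0,0,0],[-0.0006,0,0,0,0],[-0.0006,0,0,0,0]])

```text
t: 16.2
eef_pos: [527.7, 144.1, 227.8]
tcp_rot: [-3.141, -0.003, -3.079]
ft_force: [-12.2, -1.1, 7.5]
opening: 0.105
grip_force: 30.0
```

carry_out(series=[[0.0006,0,0,0,0],[0.0012,0,-0.0002,0,0],[0.0014,0,-0.0002,0,0],[0.0014,0,-0.0002,0,0]])

```text
t: 16.7
eef_pos: [527.2, 144.1, 227.8]
tcp_rot: [3.142, -0.001, -3.079]
ft_force: [-5.3, -0.2, -1.7]
opening: 0.105
grip_force: 30.0
```

carry_out(series=[[0.0004,0,0,0,0],[0.0008,0,0,0,0],[0.0008,0,0,0,0]])

```text
t: 17.08
eef_pos: [526.8, 144.0, 227.9]
tcp_rot: [3.141, 0.001, -3.079]
ft_force: [0.1, 0.6, -2.9]
opening: 0.104
grip_force: 30.0
```

Let go, rise, and back off so the cameras can see.

carry_out(series=[[0,0,0,0,0.2],[0,0,0,0,0.4],[0,0,0,0,0.5],[0,0,0,0,0.5],[0,0,0,0,0.5],[0,0,-0.02,0,0.5],[0,0,-0.05,0,0.5],[0,0,-0.09,0,0.5],[0,-0.04,-0.12,0,0.5],[0,-0.09,-0.15,0,0.5],[0,-0.14,-0.15,0,0.5],[0,-0.19,-0.15,0,0.5],[0,-0.24,-0.15,0,0.5],[0,-0.28,-0.15,0,0.5],[0,-0.3,-0.15,0,0.5],[0,-0.3,-0.15,0,0.5]])

```text
t: 19.08
eef_pos: [545.1, -156.0, 377.7]
tcp_rot: [3.141, -0.0, -3.081]
ft_force: [-0.3, 1.1, -0.0]
opening: 0.504
grip_force: 0.0
```

Run:
```python
from h import *
im,D=env.read_camera("top"); im2,D2=env.read_camera("side")
cv2.imwrite("pics/t5.png",im[:,:,::-1]);cv2.imwrite("pics/s5.png",im2[:,:,::-1]); np.save("t5.npy",D)
a=cv2.resize(im[145:250,280:340,::-1],(343,600),interpolation=cv2.INTER_CUBIC)
b=cv2.resize(im2[190:235,250:340,::-1],(450,225),interpolation=cv2.INTER_CUBIC)
s0=cv2.resize(cv2.imread("pics/s2.png")[190:235,250:340],(450,225),interpolation=cv2.INTER_CUBIC)
b=np.vstack([b,s0,np.zeros((150,450,3),np.uint8)])
cv2.imwrite("pics/c5.png",np.hstack([a,b]))
```

```text
(no output)
```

View pics/c5.png

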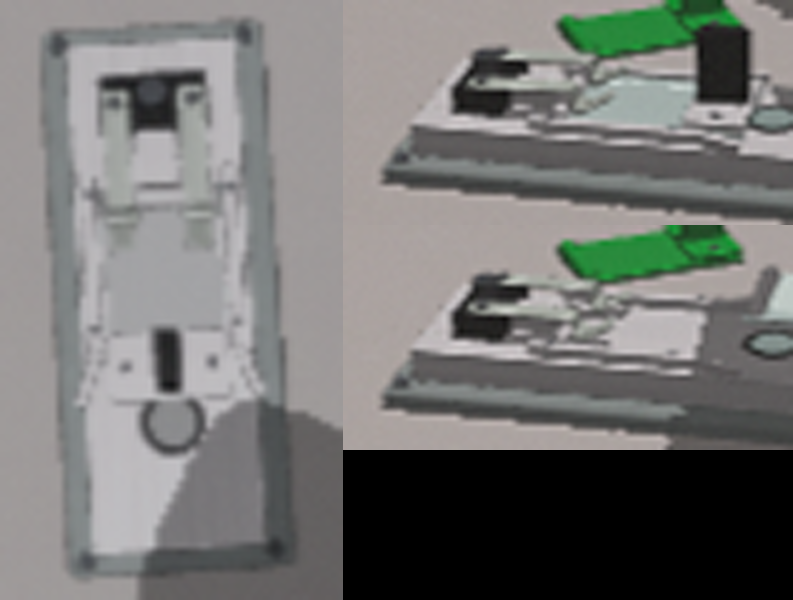

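The plate is square in the rails. Its ridge (crop v≈187–208) sits against the tongue and ahead of the noses (v≈212). In the side view both clips look as low as they did before the plate went in, so both have snapped down.

```bash
python3 -c "
from cell import env
print(env.job_done())"
```

```text
the job is handed in; nothing more can be done
None
```

The plate is in against the end stop with both clips apparently snapped down behind its ridge (judged by feel and by camera; I didn't measure clip angles); the highest load in the force readings was about 14 N, the gripper is clear, and the job was handed in at about 19 s.

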